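# Load the indexing slide and push it to the red station

## Robot

A 6-joint arm with a two-finger parallel gripper is mounted at the origin on a cart in front of the work surface, level with it; the furniture and walls round the work are solid. World frame = base frame: x ahead of the robot, y to its left, z up, the work surface at z = 0. Lengths are in m, angles in rad, forces in N, time in s.
With the tool pointing down it reaches from about 0.35 to 0.925 m from the base axis. Payload 6.4 kg.
Tool frame: the origin (TCP) lies midway between the tips of the shut fingers; the grasp point (between the pads) lies 19 mm behind it; x points along the fingers, y is the direction in which the jaws open and shut, and the axes are right-handed (so a half turn about x gives the same grasp; the last joint's range is limited). The gripper opens to 85 mm and grips with 20 to 120 N. Pads are 22 mm wide; open, the fingers measure 114 mm over their backs; the gripper's body (76 mm by 85 mm) begins 54 mm behind the grasp point. The pads swing forward as they close: fully open they stand 13 mm farther back than shut.
Start: joints at [-1.5, 0.245, 1.558, -0, 1.339, -0.174], TCP at [0.158, -0.631, 0.231] pointing down, gripper open.
Joint ranges: [-3.13, 3.13], [-1.02, 2.26], [0.13, 2.54], [-0.95, 4.09], [0.21, 2.88], [-2.74, 2.74]. Speed limits (rad/s): [2.57, 2.57, 3.14, 3.14, 3.14, 3.14].

## Interface

Orientations are given as a unit quaternion [x, y, z, w].
In Python, from station import ctrl gives the robot as it stands.
- The arm moves only by the shell command python3 -m crank 'ROWS' [FORCE]. ROWS is a JSON object of lists of equal length, an entry for each row: "translation": the shift along the world's x, y, z in m, a list of three; "twist": the turn about the world's z in degrees; "jaw": the opening in per cent of the stroke, from 0 (shut) to 100 (fully open). In form: {"translation": [[x, y, z], ...], "twist": [twist, ...], "jaw": [jaw, ...]}. A call has 1 to 12 rows; each row is the pose to reach, as a shift and turn from the pose measured when the call began; what a row does not reach only later rows make up. A row lasts 1/10 s, in which the tool goes at most 50 mm and 8.59 degrees, less where a joint would pass 70% of its speed; a pose out of reach is approached as far as the arm can. A call with a gripper value outside its range is refused whole. The fingers move at their own pace and stop on an object; FORCE is the grip in N (left out, the last holds). Time passes only in rows, so rows that repeat a pose let the fingers close. It gives the time, the measured TCP pose, the force and the opening at its end, in the units of the state.
- ctrl.state(): the state, without advancing time (a new reading comes with each control period).
- ctrl.read_camera(name): name is "side" or "top" or "wrist"; returns a dict with "frame" (384x512x3 uint8, red, green, blue), "mtx" (3x3 intrinsics, pixels), "eye" and "orientation" of the camera in the world; the wrist camera has in their place "hand_eye" (4x4, takes a point from camera to tool coordinates, whose origin is the TCP and whose axes are the tool frame's). Camera axes: x right, y up, looking along -z (the intrinsics and any distortion apply to the point x, -y, -z); pixel columns grow to the right and rows downward; lengths in m; the calibration is good to about 2 mm. The wrist camera is an equidistant fisheye: a pixel r from the principal point sees the ray r / f radians off the axis. A picture is of the moment at which its call begins: read the wrist's pose just before it. There is no depth.
- ctrl.hand_in(): hands the job in, once; it reports no verdict.
Trained networks look in the newest picture that a camera, given by its name, has taken for a name from the list of things; names that differ only in an ending like _2 or _b are one class to them, and where a whole thing is asked for, a point or a joint stands for the part that bears it (a point fixed in the world has none). Each returns a list of dicts, best first, with "conf" (0 to 1); they miss things now and then, are a little off and sometimes report something else, mostly with a low value. They report only what shows in the picture. A call takes as long as a camera call.
- ctrl.cut_out(camera, name): "pixels" (384x512 bool, what is visible of it) and "rect" ([left, top, right, bottom] in pixels, round what is visible of it).
The state is a dict: "time": time; "joint_positions": joint angles; "joint_vel": joint speeds; "joint_efforts": joint torques, N m; "ee_pos": TCP position; "ee_rot": TCP orientation; "contact_force": force on the tool from outside, world axes, zero at the start; "torque": the same for the moment, N m; "width": finger opening in m.
Only numpy, scipy, OpenCV 4.12 (cv2) and the standard library are available. Lean on these libraries where they do the work, as an engineer would, in place of code of your own. Each camera call takes 0.05 s, during which the arm holds its last target.

## Task

Lay the loose rusty steel bar into the two cradles of the blue carrier while it waits at the loading end of its rail, and let go of it. Then push the loaded carrier along the rail until it clicks into the station where the red marker stands, with the bar still lying in the cradles. Leave the tape measure and the centre punch where they are.

Things in the scene. Friction and masses are not known exactly. Their poses are not given: they have to be found in the camera images.
- bar_center (a point): Centre of the loose work part: a rust-brown square steel bar, 16 x 16 mm and 110 mm long, about 0.24 kg, lying flat on the bench. Its y axis runs along the bar's length, z is up.
- bar: The same bar; origin at the centre of its underside, y axis along its length.
- cradle (a point): Point on the carrier where the bar's centre is when it lies fully down; 74 mm above the bench. y: along the rail in the direction of travel, x: across it, away from the robot. The bar lies along x on two aluminium cradles at x = -40 and +40 mm, 16 mm wide, floors 8 mm below this point, slots 22 mm wide in y, flared cheeks to 9 mm above. Open between them for fingers down to the plate, 24 mm below.
- push_pad (a point): Centre of the black rubber pad on the rear face of the carrier's upright push plate: push it towards +y. 74 mm behind (-y of) the cradle point, same height and axes. The pad is 64 mm wide across the rail, 36 mm high; the plate's top is 98 mm above the bench. Below and behind it run rail and end block, up to 48 mm above the bench.
- index_finger (a point): Tip of the small white pointer on the robot's side edge of the blue carrier plate (115 mm across the rail, 112 mm along it, top 50 mm above the bench), 66 mm from the cradle point towards -x, in line with the bar. Axes as the cradle's.
- red_marker_tip (a point): Tip of the red marker, 35 mm high, fixed beside the rail on the robot's side. It stands at one of the rail's three stations (white markers of the same shape at the other two); which one varies. When the carrier sits in that station its white pointer is level with this tip along the rail. Axes as the cradle's: y along the rail.
- carrier (a joint): Travel of the carrier in m, from the loading end (0) to the far stop (0.215). Starts between 0 and 0.025. Stations at 0.075, 0.135, 0.195: there a sprung ball drops into a notch, draws the carrier in from about 4 mm either side and holds it; about 7 N pushes it out. Elsewhere it slides against about 2 N of friction and stays where it is left.
- tape_measure: Yellow tape measure, 32 x 74 x 60 mm, loose bystander on the bench to the robot's right; origin at the centre of its underside.
- centre_punch: Dark steel centre punch, 10 x 110 x 12 mm, loose bystander on the bench to the robot's right; origin at the centre of its underside.

How it is judged:
By the outcome, as a careful person would: the job done as asked, in the order asked, and still so for the second after the job is handed in, with the robot touching nothing.
It also fails if it takes over 61 s, if anything falls off the work surface, if the arm or the gripper's body presses on something with over 40 N, if the wrist force passes 120 N, or if a joint passes its speed limit or range.

## Working session

There is one attempt and no reset: what is moved stays moved. The work goes in short steps, Python scripts to look and compute and a shell command to move; the robot and the scene stay as the last step left them, time stands still between calls to the robot, and variables do not carry over. Pictures are saved under pics/ and viewed, and the job is handed in when it is done.

```bash
ls; mkdir -p pics
cat > h.py <<'E'
import numpy as np, cv2
from scipy.spatial.transform import Rotation as R
from station import ctrl
def cam(n,save=None):
    s=ctrl.state(); c=ctrl.read_camera(n)
    if save: cv2.imwrite('pics/'+save,c['frame'][:,:,::-1])
    return s,c
def rot(o):
    o=np.array(o,float); return o if o.shape==(3,3) else R.from_quat(o).as_matrix()
def ray(c,s,px):
    K=np.array(c['mtx']); u=(px[0]-K[0,2])/K[0,0]; v=(px[1]-K[1,2])/K[1,1]
    if 'hand_eye' in c:
        r=np.hypot(u,v); k=np.sin(r)/r if r>1e-9 else 1
        d=np.array([u*k,-v*k,-np.cos(r)]); T=np.array(c['hand_eye']); Rt=rot(s['ee_rot'])
        return Rt@T[:3,3]+np.array(s['ee_pos']), Rt@T[:3,:3]@d
    return np.array(c['eye']), rot(c['orientation'])@np.array([u,-v,-1.])
def onz(c,s,px,z):
    o,d=ray(c,s,px); return o+d*(z-o[2])/d[2]
def proj(c,s,P):
    K=np.array(c['mtx'])
    if 'hand_eye' in c:
        T=np.array(c['hand_eye']); p=rot(s['ee_rot']).T@(np.array(P)-s['ee_pos']); p=T[:3,:3].T@(p-T[:3,3])
        th=np.arctan2(np.hypot(p[0],p[1]),-p[2]); a=np.array([p[0],-p[1]])/np.hypot(p[0],p[1])*th
    else:
        p=rot(c['orientation']).T@(np.array(P)-c['eye']); a=np.array([p[0],-p[1]])/-p[2]
    return a*[K[0,0],K[1,1]]+K[:2,2]
E
python3 - <<'E'
from h import *
print(ctrl.state())
for n in ['top','side','wrist']:
    s,c=cam(n,n+'0.png'); print(n,{k:v for k,v in c.items() if k!='frame'})
    for t in ['bar','carrier','cradle','push_pad','index_finger','red_marker_tip','tape_measure','centre_punch']:
        try:
            print(t,[(round(d['conf'],2),d['rect'],int(d['pixels'].sum())) for d in ctrl.cut_out(n,t)][:3])
        except Exception as e: print(t,e)
E
```

```text
pics
{'time': 0.0, 'joint_positions': array([-1.50009938e+00,  2.45807213e-01,  1.55906557e+00,  2.78106963e-05,
        1.33868144e+00, -1.74130392e-01]), 'joint_vel': array([-0.00093743,  0.00218091,  0.00081497, -0.00098681, -0.00064003,
       -0.00019891]), 'joint_efforts': array([ 1.05793009e-03, -4.29507351e+01, -3.26126218e+01, -9.30291117e-05,
        5.32819598e-03,  4.19322006e-06]), 'ee_pos': array([ 0.1575049 , -0.63003671,  0.23015699]), 'ee_rot': array([ 0.7018607 ,  0.08703332, -0.70176989,  0.08564912]), 'contact_force': array([-0.77401715, -0.22851368, -0.07204722]), 'torque': array([ 0.03404586, -0.03571114, -0.00626655]), 'width': 0.08563451530520765}
top {'mtx': array([[406.95530171,   0.        , 257.96020942],
       [  0.        , 406.95530171, 196.38787639],
       [  0.        ,   0.        ,   1.        ]]), 'eye': array([ 0.18505252, -0.19297434,  1.28657656]), 'orientation': array([ 0.09443437, -0.07367786, -0.62479544,  0.77154675])}
bar [(0.63, [292.6, 198.6, 313.4, 225.7], 163)]
carrier []
cradle []
push_pad [(0.71, [293.8, 196.1, 316.5, 222.7], 187)]

[... 771 characters left out ...]
ape_measure [(0.65, [304.4, 153.6, 316.8, 177.3], 254)]
centre_punch []
wrist {'mtx': array([[297.31863964,   0.        , 253.13778504],
       [  0.        , 297.31863964, 191.69866409],
       [  0.        ,   0.        ,   1.        ]]), 'hand_eye': array([[-1.05922097e-03,  2.91532813e-01, -9.56560242e-01,
        -1.42634625e-01],
       [ 9.99999163e-01, -4.01322941e-04, -1.22963388e-03,
        -4.40367234e-04],
       [-7.42368194e-04, -9.56560745e-01, -2.91532144e-01,
        -7.40400326e-02],
       [ 0.00000000e+00,  0.00000000e+00,  0.00000000e+00,
         1.00000000e+00]])}
bar []
carrier []
cradle []
push_pad []
index_finger []
red_marker_tip []
tape_measure []
centre_punch []
```

Run:
```python
import cv2
for n in ['top','side']:
    a=cv2.imread(f'pics/{n}0.png'); cv2.imwrite(f'pics/{n}0b.png',cv2.resize(a,(800,600),interpolation=cv2.INTER_CUBIC))
```

```text
(no output)
```

View pics/top0b.png

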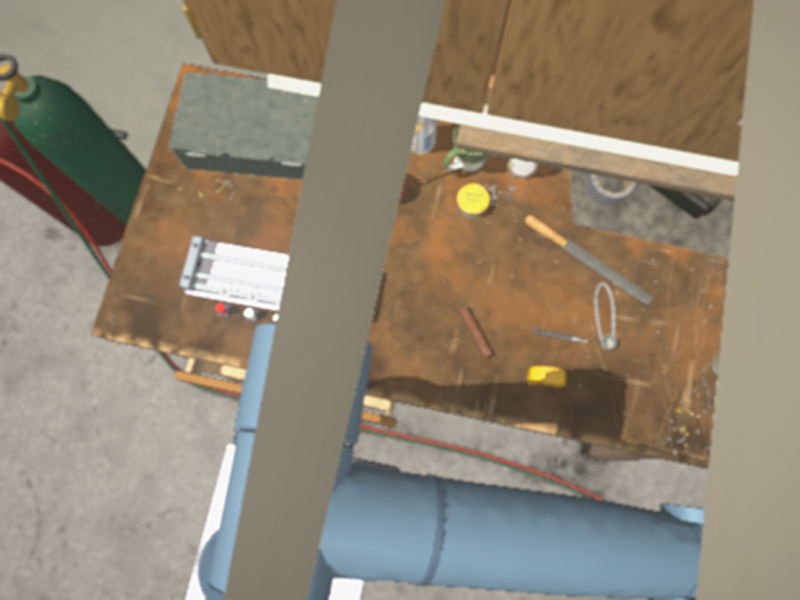

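View pics/side0b.png

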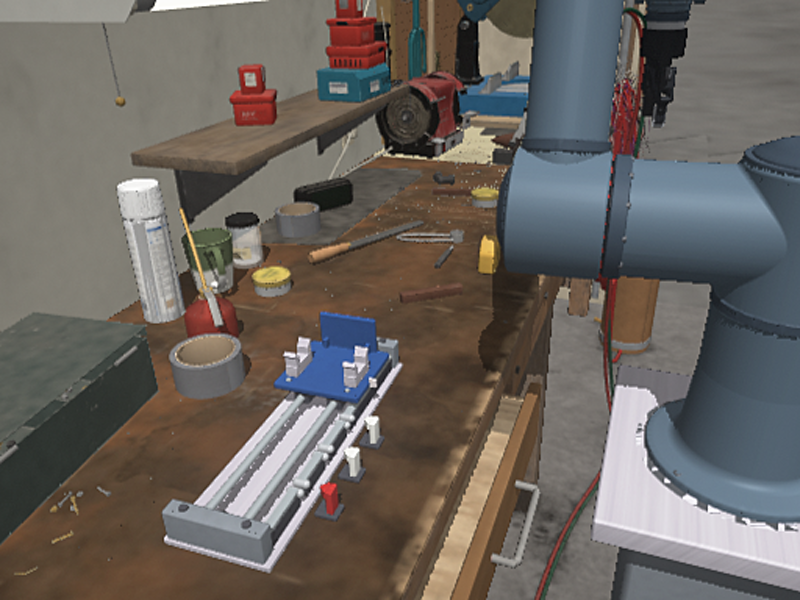

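View pics/wrist0.png

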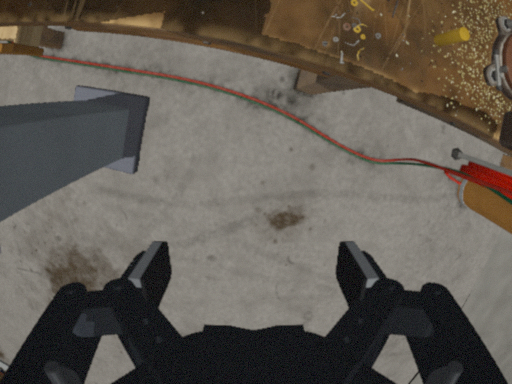

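Run:
```python
from h import *
s,c=cam('top'); d=ctrl.cut_out('top','bar')
m=d[0]['pixels'].astype(np.uint8); pts=np.argwhere(m)[:,::-1]
r=cv2.minAreaRect(pts.astype(np.float32)); print(d[0]['conf'],r)
b=cv2.boxPoints(r); W=np.array([onz(c,s,p,.012) for p in b]); print(W.round(4), W.mean(0))
c0=c
for n,p in dict(red=(221,305),w2=(250,311),railL=(185,290),railL2=(198,237)).items():
    print(n,onz(c,s,np.array(p)/1.5625,.035).round(3))
s,c=cam('side')
for n,(x,y,z) in dict(red=(330,484,.035),w2=(352,448,.035),w3=(373,417,.035),ptr=(374,382,.047),
   plateNR=(388,352,.05),plateFR=(360,401,.05),plateFL=(277,384,.05),pushTL=(320,312,.098),pushTR=(377,321,.098)).items():
    print(n,onz(c,s,np.array((x,y))/1.5625,z).round(4))
d=ctrl.cut_out('side','bar')
for q in d[:2]:
    pts=np.argwhere(q['pixels'])[:,::-1].astype(np.float32); r=cv2.minAreaRect(pts); print(q['conf'],r)
    print(np.array([onz(c,s,p,.01) for p in cv2.boxPoints(r)]).round(4), onz(c,s,r[0],.01))
```

```text
0.5 ((303.3999938964844, 212.30001831054688), (33.09380340576172, 5.813776969909668), 63.43495178222656)
[[ 0.5049 -0.2358  0.012 ]
 [ 0.5169 -0.2506  0.012 ]
 [ 0.4317 -0.3143  0.012 ]
 [ 0.4201 -0.2997  0.012 ]] [ 0.46840591 -0.27509737  0.012     ]
red [0.411 0.239 0.035]
w2 [0.411 0.178 0.035]
railL [0.426 0.319 0.035]
railL2 [0.542 0.326 0.035]
red [0.4071 0.2348 0.035 ]
w2 [0.4096 0.1749 0.035 ]
w3 [0.4098 0.115  0.035 ]
ptr [0.4301 0.0625 0.047 ]
plateNR [ 0.4386 -0.0059  0.05  ]
plateFR [0.4282 0.1094 0.05  ]
plateFL [0.5411 0.1092 0.05  ]
pushTL [ 0.5329 -0.      0.098 ]
pushTR [ 4.501e-01 -4.000e-04  9.800e-02]
0.64 ((274.3381042480469, 187.14991760253906), (8.841046333312988, 39.808101654052734), 79.2156982421875)
[[ 0.5255 -0.2599  0.01  ]
 [ 0.4389 -0.3378  0.01  ]
 [ 0.4191 -0.2863  0.01  ]
 [ 0.5027 -0.2131  0.01  ]] [ 0.47198104 -0.27318569  0.01      ]
```

Run:
```python
from h import *
s=ctrl.state(); M=rot(s['ee_rot']); print(s['time'],M.round(3))
y=np.degrees(np.arctan2(M[1,1],M[0,1])); print('jaw yaw',y)
for b in (126.8,-53.2): print(b-y)
for b in (90,-90): print(b-y)
```

```text
1.55 [[-0.     0.242 -0.97 ]
 [ 0.    -0.97  -0.242]
 [-1.    -0.     0.   ]]
jaw yaw -75.96968476579103
202.76968476579103
22.769684765791027
165.96968476579104
-14.03031523420897
```

```bash
python3 -m crank '{"translation": [[0.03,0.03,0],[0.06,0.07,0],[0.09,0.105,0],[0.12,0.14,0],[0.15,0.175,0],[0.18,0.21,0],[0.21,0.245,-0.01],[0.24,0.28,-0.02],[0.27,0.315,-0.03],[0.30,0.345,-0.04],[0.312,0.356,-0.05],[0.312,0.356,-0.06]],"twist":[2,4,6,8,10,13,16,19,21,23,23,23],"jaw":[70,70,70,70,70,70,70,70,70,70,70,70]}' 60
python3 - <<'E'
from h import *
s,c=cam('wrist','w1.png'); print(s['ee_pos'])
d=ctrl.cut_out('wrist','bar')
for q in d[:2]:
    pts=np.argwhere(q['pixels'])[:,::-1].astype(np.float32); r=cv2.minAreaRect(pts); print(q['conf'],r)
    W=np.array([onz(c,s,p,.014) for p in cv2.boxPoints(r)]); print(W.round(4),W.mean(0))
M=rot(s['ee_rot']);print(np.degrees(np.arctan2(M[1,1],M[0,1])))
E
```

```text
time: 2.75
ee_pos: [0.4708, -0.273, 0.171]
ee_rot: [0.67, 0.226, -0.67, 0.226]
contact_force: [-0.1, -0.3, 0.8]
width: 0.0598
[ 0.47082283 -0.27301413  0.17100709]
0.8 ((256.9497985839844, 175.9688720703125), (104.07522583007812, 17.269411087036133), 88.12212371826172)
[[ 0.5093 -0.2353  0.014 ]
 [ 0.5203 -0.2487  0.014 ]
 [ 0.4335 -0.3208  0.014 ]
 [ 0.4215 -0.3061  0.014 ]] [ 0.47117554 -0.27774096  0.014     ]
-52.76326034053529
```

View pics/w1.png

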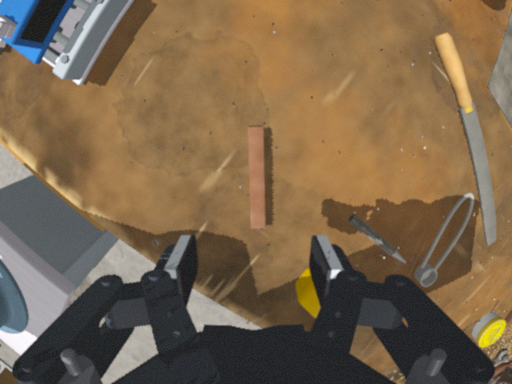

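Run:
```python
from h import *
s,c=cam('top')
for p in [(528,367),(567,367),(567,386),(528,386)]: print(onz(c,s,np.array(p)/1.5625,.06).round(3))
s,c=cam('side')
d=ctrl.cut_out('side','tape_measure')
for q in d[:2]: print(q['conf'],q['rect'],onz(c,s,(q['rect'][0],q['rect'][1]),.06),onz(c,s,(q['rect'][2],q['rect'][3]),.0))
s,c=cam('wrist')
d=ctrl.cut_out('wrist','bar')[0]
pts=np.argwhere(d['pixels'])[:,::-1].astype(float)
W=np.array([onz(c,s,p,.016)[:2] for p in pts]); r=cv2.minAreaRect(W.astype(np.float32)*1000);print(r, cv2.fitLine(W.astype(np.float32)*1000,cv2.DIST_L2,0,.01,.01).ravel())
```

```text
[ 0.41  -0.387  0.06 ]
[ 0.426 -0.461  0.06 ]
[ 0.39  -0.467  0.06 ]
[ 0.374 -0.393  0.06 ]
0.79 [303.6, 152.0, 319.0, 177.1] [ 0.43277104 -0.42188418  0.06      ] [ 0.37829967 -0.39405384  0.        ]
((470.5205993652344, -277.69512939453125), (109.89022064208984, 17.000185012817383), 38.23603820800781) [   0.77856266    0.6275669   472.23685    -276.49014   ]
```

```bash
python3 -m crank '{"translation": [[0,-0.0045,-0.04],[0,-0.0045,-0.08],[0,-0.0045,-0.12],[0,-0.0045,-0.145],[0,-0.0045,-0.16],[0,-0.0045,-0.166],[0,-0.0045,-0.166],[0,-0.0045,-0.166]],"twist":[1.4,1.4,1.4,1.4,1.4,1.4,1.4,1.4],"jaw":[60,60,60,60,60,60,60,60]}' 60
python3 -m crank '{"translation": [[0,0,0],[0,0,0],[0,0,0],[0,0,0],[0,0,0],[0,0,0],[0,0,0]],"twist":[0,0,0,0,0,0,0],"jaw":[30,20,10,5,5,5,5]}' 60
python3 - <<'E'
from h import *
s,c=cam('wrist','w2.png'); print(s)
E
```

```text
time: 3.9
ee_pos: [0.4703, -0.2813, 0.0076]
ee_rot: [0.669, 0.231, -0.667, 0.233]
contact_force: [0.2, -0.3, -0.3]
width: 0.0513
time: 4.6
ee_pos: [0.4709, -0.2818, 0.0089]
ee_rot: [0.669, 0.23, -0.667, 0.234]
contact_force: [-1.9, 1.5, 6.0]
width: 0.014
{'time': 4.6, 'joint_positions': array([-7.45855848e-01,  3.25058126e-01,  1.92345347e+00, -7.54910433e-05,
        8.87522056e-01,  1.55964930e-01]), 'joint_vel': array([-0.00176824,  0.00146079, -0.00190439,  0.00025475,  0.000495  ,
       -0.00020448]), 'joint_efforts': array([-2.47199843e-01, -3.51820958e+01, -2.33078116e+01,  6.91151436e-04,
       -5.54087106e-01,  2.70554541e-03]), 'ee_pos': array([ 0.47088444, -0.28176352,  0.00890359]), 'ee_rot': array([ 0.66881729,  0.23040429, -0.66700238,  0.23389127]), 'contact_force': array([-1.93848482,  1.46441477,  5.95360365]), 'torque': array([0.28171988, 0.22694961, 0.0408019 ]), 'width': 0.013990458446317343}
```

View pics/w2.png

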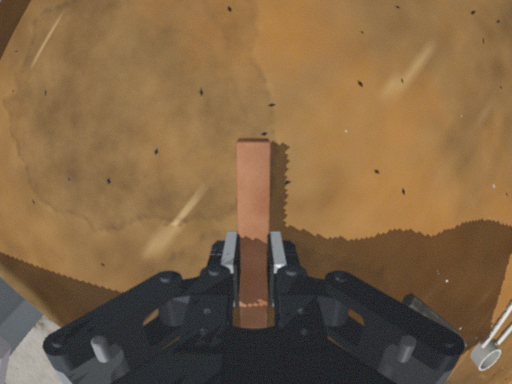

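```bash
python3 -m crank '{"translation": [[0,0,0.02],[0,0,0.05],[0,0,0.09],[0,0,0.12],[0,0,0.13],[0,0,0.13]],"twist":[0,0,0,0,0,0],"jaw":[5,5,5,5,5,5]}' 60
python3 - <<'E'
from h import *
s,c=cam('wrist','w3.png'); print(s['width'],s['ee_pos'],s['contact_force'],s['torque'])
M=rot(s['ee_rot']);print(M.round(4),np.degrees(np.arctan2(M[1,1],M[0,1])))
s2,c2=cam('side','s3.png')
E
```

```text
time: 5.25
ee_pos: [0.4714, -0.2822, 0.1399]
ee_rot: [0.669, 0.23, -0.667, 0.235]
contact_force: [0.0, -0.0, -3.4]
width: 0.0135
0.013490370970560944 [ 0.47138683 -0.28217404  0.13993097] [ 0.03672497 -0.03146409 -3.36551864] [-0.0307705   0.00490137  0.00487178]
[[ 0.006   0.6203 -0.7844]
 [-0.0056 -0.7844 -0.6203]
 [-1.      0.0081 -0.0012]] -51.664075918361924
```

View pics/w3.png

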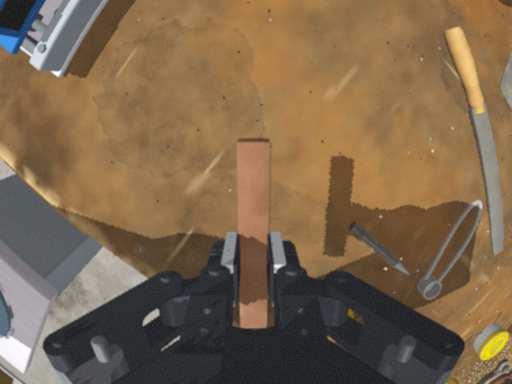

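View pics/s3.png

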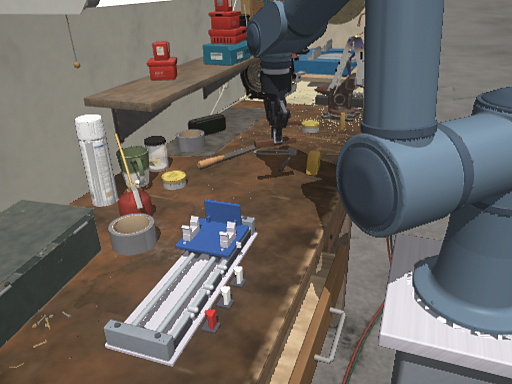

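```bash
python3 - <<'E'
from h import *
s,c=cam('wrist'); M=rot(s['ee_rot'])
d=ctrl.cut_out('wrist','bar'); print([(q['conf'],q['rect']) for q in d])
for dz in (.005,.007,.009):
  for p in [(237,138.5),(271,138.5)]:
    W=onz(c,s,p,s['ee_pos'][2]+dz); print(dz,(M.T@(W-s['ee_pos'])).round(4))
E
python3 - <<'E'
import cv2
a=cv2.imread('pics/w3.png')[120:340,150:360]; cv2.imwrite('pics/w3c.png',cv2.resize(a,None,fx=2.7,fy=2.7,interpolation=cv2.INTER_CUBIC))
E
```

```text
[(0.61, [236.0, 136.6, 272.9, 331.5]), (0.41, [0.0, 1.9, 47.1, 52.0])]
0.005 [-0.005  -0.0079 -0.058 ]
0.005 [-0.005   0.0079 -0.0581]
0.007 [-0.007  -0.0078 -0.0583]
0.007 [-0.007   0.0078 -0.0583]
0.009 [-0.009  -0.0077 -0.0585]
0.009 [-0.009   0.0077 -0.0585]
```

View pics/w3c.png

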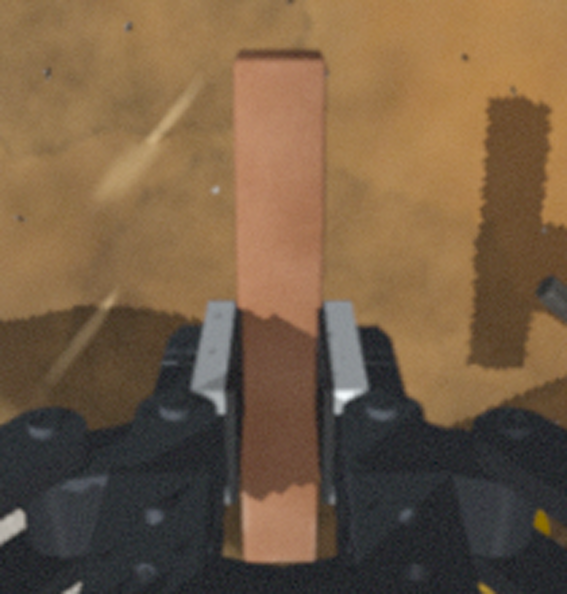

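```bash
python3 -m crank '{"translation": [[0,0.02,0.02],[0,0.05,0.04],[0.005,0.08,0.05],[0.005,0.11,0.05],[0.01,0.14,0.05],[0.01,0.17,0.05],[0.01,0.20,0.05],[0.01,0.23,0.05],[0.015,0.26,0.05],[0.015,0.275,0.05],[0.015,0.275,0.05]],"twist":[-3,-7,-11,-15,-20,-25,-30,-34,-37,-38.3,-38.3],"jaw":[5,5,5,5,5,5,5,5,5,5,5]}' 60
python3 - <<'E'
from h import *
s,c=cam('wrist','w4.png'); print(s['ee_pos'])
M=rot(s['ee_rot']);print(np.degrees(np.arctan2(M[1,1],M[0,1])))
for t in ['index_finger','push_pad','cradle','red_marker_tip']:
    print(t,[(round(q['conf'],2),q['rect']) for q in ctrl.cut_out('wrist',t)][:2])
s2,c2=cam('side','s4.png')
a=cv2.imread('pics/w4.png');cv2.imwrite('pics/w4b.png',cv2.resize(a,(800,600),interpolation=cv2.INTER_CUBIC))
E
```

```text
time: 6.55
ee_pos: [0.4836, -0.0038, 0.1844]
ee_rot: [-0.706, -0.001, 0.708, -0.001]
contact_force: [-0.5, -0.7, -2.7]
width: 0.0136
[ 0.48356449 -0.00381566  0.18443572]
-89.80725193803387
index_finger [(0.78, [143.4, 112.5, 255.9, 233.5])]
push_pad [(0.76, [139.9, 107.4, 257.6, 232.9])]
cradle [(0.82, [137.4, 107.9, 258.3, 230.6])]
red_marker_tip [(0.81, [58.8, 218.3, 81.4, 239.8])]
```

View pics/w4b.png

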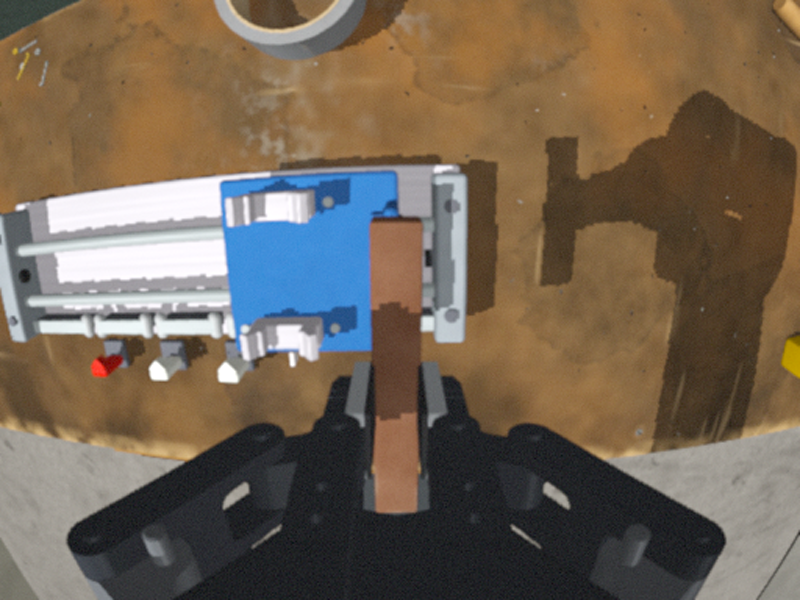

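View pics/s4.png

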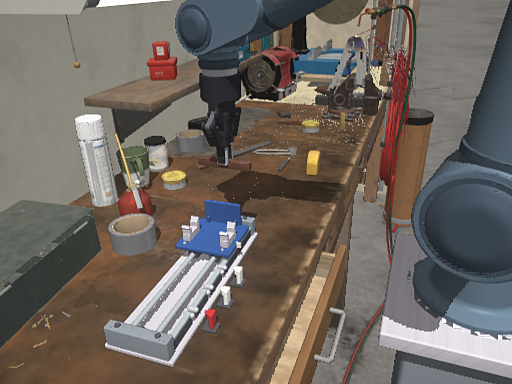

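Run:
```python
import cv2
a=cv2.imread('pics/w4.png')[95:245,40:270]; cv2.imwrite('pics/w4c.png',cv2.resize(a,None,fx=3.4,fy=3.4,interpolation=cv2.INTER_CUBIC))
```

```text
(no output)
```

View pics/w4c.png

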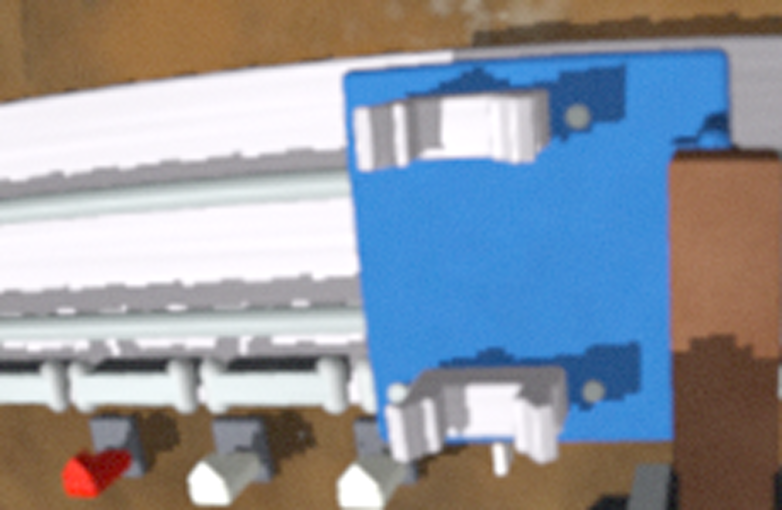

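Run:
```python
from h import *
s,c=cam('wrist')
def f(p,z): return onz(c,s,np.array(p)/3.4+[40,95],z).round(4)
print(s['ee_pos'])
for n,p,z in [('ptr',(500,474),.047),('TL',(345,73),.05),('TR',(727,52),.05),('BL',(382,442),.05),('BR',(672,440),.05),('red',(78,492),.035),('w2',(205,500),.035),('w3',(356,505),.035),
 ('farL',(356,107),.083),('farL2',(361,170),.083),('farR',(547,92),.083),('farR2',(549,158),.083),('farRin',(498,92),.083),('nearL',(388,408),.083),('nearL2',(394,460),.083),('nearR',(563,368),.083),('nearR2',(553,460),.083),('floor',(462,95),.066),('floor2',(465,155),.066)]: print(n,f(p,z))
# model overlay
```

```text
[ 0.48454546 -0.00643702  0.18600535]
ptr [0.4253 0.0635 0.047 ]
TL [0.55   0.1019 0.05  ]
TR [ 0.5524 -0.0072  0.05  ]
BL [0.4367 0.1003 0.05  ]
BR [0.4387 0.0092 0.05  ]
red [0.4046 0.2381 0.035 ]
w2 [0.4051 0.1791 0.035 ]
w3 [0.4064 0.1188 0.035 ]
farL [0.5422 0.0866 0.083 ]
farL2 [0.526  0.0862 0.083 ]
farR [0.5439 0.0368 0.083 ]
farR2 [0.5276 0.0367 0.083 ]
farRin [0.5443 0.0491 0.083 ]
nearL [0.4612 0.0847 0.083 ]
nearL2 [0.4458 0.0849 0.083 ]
nearR [0.473  0.0354 0.083 ]
nearR2 [0.4468 0.0396 0.083 ]
floor [0.5429 0.0627 0.066 ]
floor2 [0.5268 0.0626 0.066 ]
```

Run:
```python
from h import *
s,c=cam('wrist','w5.png'); print(s['ee_pos'],s['time'])
s=ctrl.state();print(s['ee_pos'],s['joint_vel'].round(3)); M=rot(s['ee_rot']);print(np.degrees(np.arctan2(M[1,1],M[0,1])))
a=cv2.imread('pics/w5.png')[95:245,40:270]; cv2.imwrite('pics/w5c.png',cv2.resize(a,None,fx=3.4,fy=3.4,interpolation=cv2.INTER_CUBIC))
```

```text
[ 0.48459531 -0.00638731  0.1861156 ] 6.9
[ 0.48462325 -0.00629053  0.18620815] [ 0.005 -0.002 -0.002  0.001  0.002 -0.001]
-90.02777120972685
```

View pics/w5c.png

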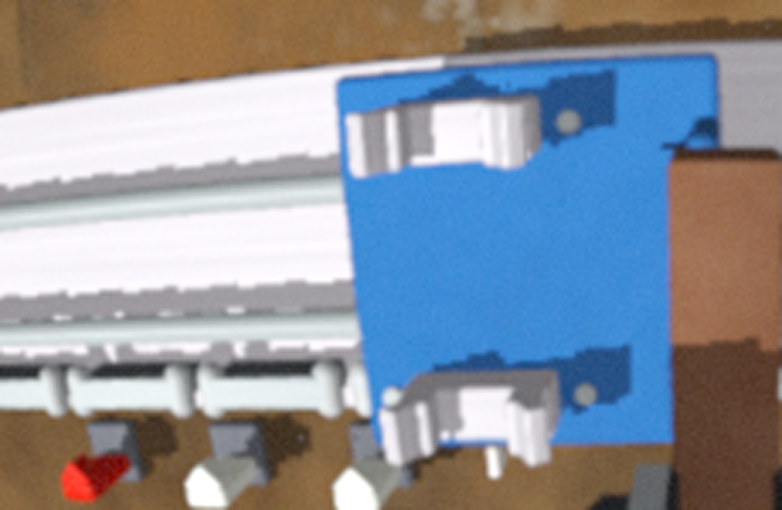

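Run:
```python
from h import *
s,c=cam('wrist')
s['ee_pos']=np.array([0.4846,-0.00635,0.18615])
def f(p,z): return onz(c,s,np.array(p)/3.4+[40,95],z).round(4)
for n,p,z in [('ptr',(495,478),.047),('TL',(338,79),.05),('TR',(718,56),.05),('BL',(376,444),.05),('red',(74,496),.035),('w3',(350,508),.035),
 ('farL',(346,113),.083),('farL2',(352,177),.083),('farR',(537,98),.083),('farR2',(540,164),.083),('farRin',(490,100),.083),('nearL',(381,412),.083),('nearL2',(388,464),.083),('nearR',(557,372),.083),('floor',(450,102),.066)]: print(n,f(p,z))
# overlay model at hypothesis
img=c['frame'][:,:,::-1].copy()
def ov(x,y,yaw,col):
    a=np.radians(yaw); Rz=np.array([[np.cos(a),-np.sin(a),0],[np.sin(a),np.cos(a),0],[0,0,1]])
    g=[]
    for X in (-48,-32,32,48):
        g+= [(X,-11,-8),(X,11,-8)]
    g+=[(-66,0,-27)]
    g+=[(-57.5,0,-24),(57.5,0,-24)]
    return [proj(c,s,Rz@(np.array(p)/1000)+[x,y,.074]) for p in g]
big=cv2.resize(img[95:245,40:270],None,fx=3.4,fy=3.4,interpolation=cv2.INTER_CUBIC)
for q in ov(.491,.0645,1.1,0): 
    z=(q-[40,95])*3.4; cv2.circle(big,(int(z[0]),int(z[1])),3,(0,255,0),-1)
cv2.imwrite('pics/w5o.png',big)
```

```text
ptr [0.4239 0.0654 0.047 ]
TL [0.5485 0.1044 0.05  ]
TR [ 0.5514 -0.0046  0.05  ]
BL [0.436  0.1026 0.05  ]
red [0.4027 0.2408 0.035 ]
w3 [0.4052 0.1214 0.035 ]
farL [0.5409 0.0896 0.083 ]
farL2 [0.5243 0.089  0.083 ]
farR [0.5426 0.0394 0.083 ]
farR2 [0.5262 0.0392 0.083 ]
farRin [0.5425 0.0513 0.083 ]
nearL [0.4601 0.0871 0.083 ]
nearL2 [0.4445 0.0869 0.083 ]
nearR [0.472  0.0372 0.083 ]
floor [0.5413 0.0662 0.066 ]
```

View pics/w5o.png

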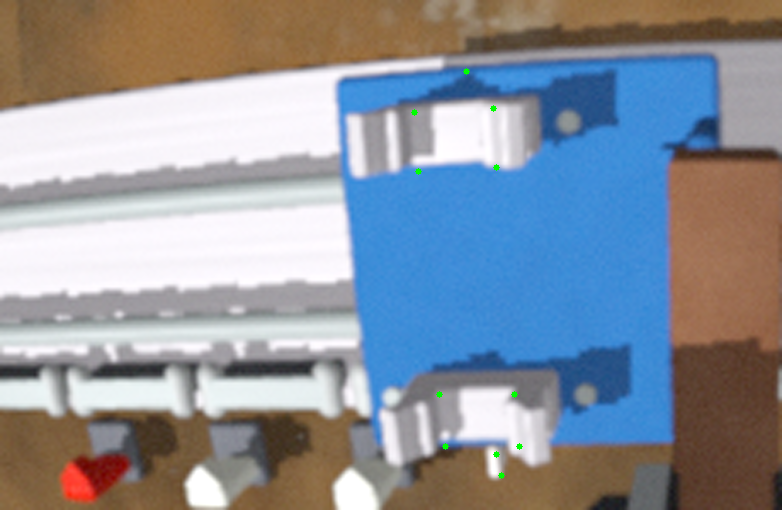

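```bash
python3 -m crank '{"translation": [[0.001,0.02,0],[0.003,0.045,0],[0.0045,0.065,0],[0.0045,0.072,0],[0.0045,0.072,-0.03],[0.0045,0.072,-0.055],[0.0045,0.072,-0.07],[0.0045,0.072,-0.078],[0.0045,0.072,-0.078],[0.0045,0.072,-0.078]],"twist":[0.5,1.1,1.1,1.1,1.1,1.1,1.1,1.1,1.1,1.1],"jaw":[5,5,5,5,5,5,5,5,5,5]}' 60
python3 - <<'E'
from h import *
s,c=cam('wrist'); print(s['ee_pos'])
s,c=cam('side','s6.png'); 
s,c=cam('wrist','w6.png'); print(s['ee_pos'],s['contact_force']);M=rot(s['ee_rot']);print(np.degrees(np.arctan2(M[1,1],M[0,1])))
a=cv2.imread('pics/w6.png');cv2.imwrite('pics/w6b.png',cv2.resize(a,(800,600),interpolation=cv2.INTER_CUBIC))
a=cv2.imread('pics/s6.png')[150:270,150:290];cv2.imwrite('pics/s6b.png',cv2.resize(a,None,fx=5,fy=5,interpolation=cv2.INTER_CUBIC))
E
```

```text
time: 8.0
ee_pos: [0.4898, 0.0655, 0.1091]
ee_rot: [0.708, 0.006, -0.707, 0.007]
contact_force: [0.3, -0.0, -2.6]
width: 0.0138
[0.48984413 0.06546828 0.10910854]
[0.49013134 0.06556538 0.10953214] [-0.07081214 -0.10791387 -2.44604915]
-88.92766581662615
```

View pics/w6b.png

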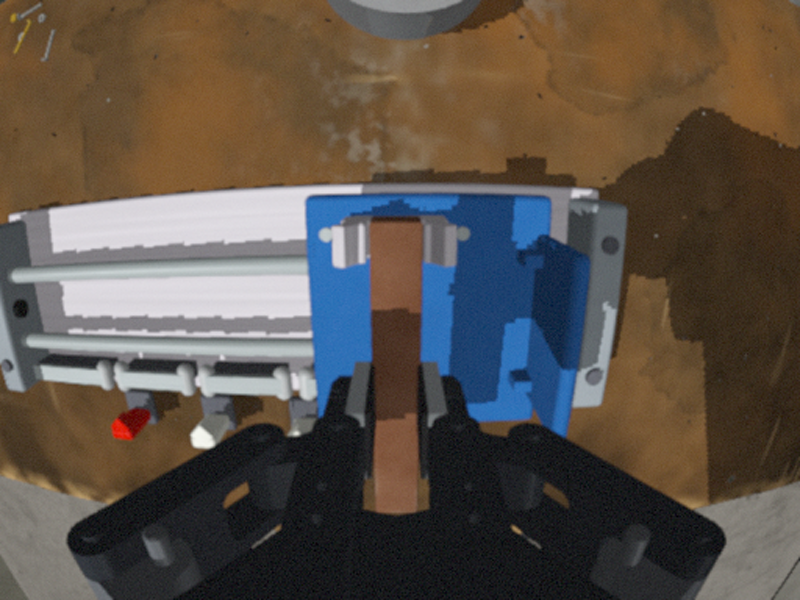

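View pics/s6b.png

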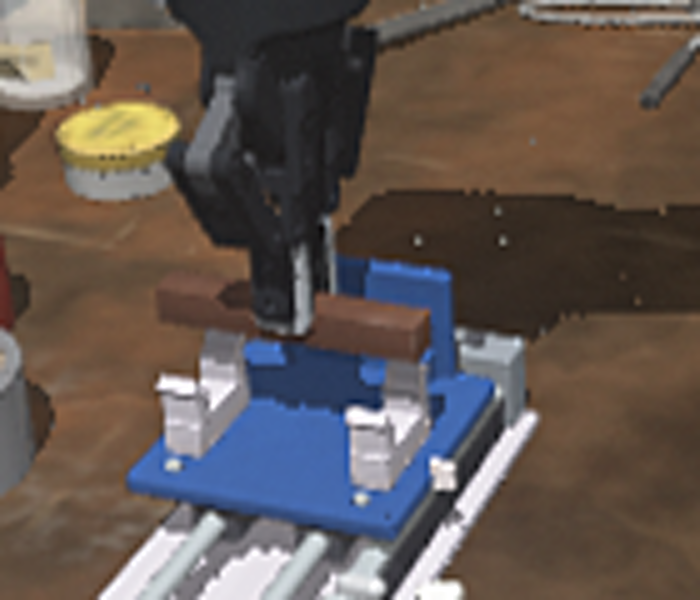

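```bash
python3 -m crank '{"translation": [[0,0,-0.01],[0,0,-0.02],[0,0,-0.027],[0,0,-0.031],[0,0,-0.031],[0,0,-0.031]],"twist":[0,0,0,0,0,0],"jaw":[5,5,5,5,5,5]}' 60
python3 - <<'E'
from h import *
s,c=cam('wrist'); print(s['ee_pos'])
s,c=cam('side','s7.png'); print(s['ee_pos'],s['contact_force'],s['torque'])
a=cv2.imread('pics/s7.png')[150:270,150:290];cv2.imwrite('pics/s7b.png',cv2.resize(a,None,fx=5,fy=5,interpolation=cv2.INTER_CUBIC))
E
```

```text
time: 8.75
ee_pos: [0.4901, 0.0656, 0.0784]
ee_rot: [0.708, 0.006, -0.706, 0.007]
contact_force: [0.8, 0.2, -2.6]
width: 0.0138
[0.49010284 0.06563036 0.07839322]
[0.49032781 0.06560637 0.07869349] [-0.03376542 -0.1926054  -1.9986787 ] [0.03409926 0.02453281 0.0071605 ]
```

View pics/s7b.png

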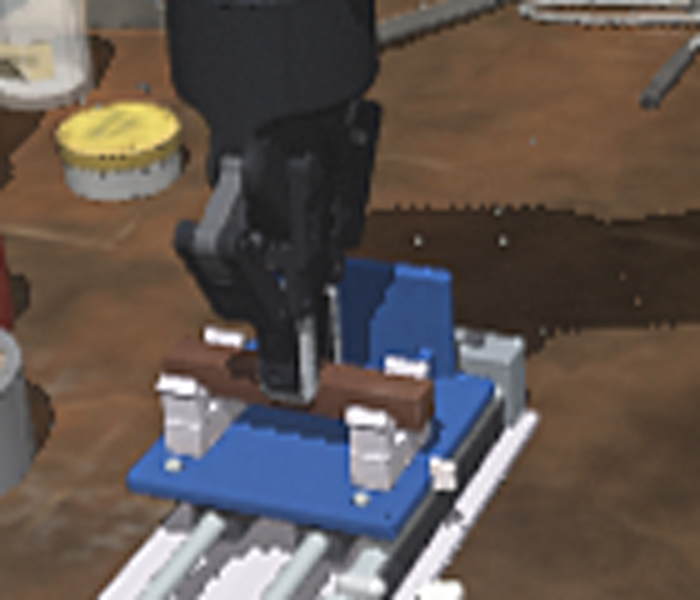

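```bash
python3 -m crank '{"translation": [[0,0,-0.002],[0,0,-0.003],[0,0,-0.0035],[0,0,-0.0035]],"twist":[0,0,0,0],"jaw":[5,5,5,5]}' 60
python3 -c "
from h import *
s,c=cam('wrist'); s=ctrl.state();print(s['ee_pos'],s['contact_force'],s['torque'])"
```

```text
time: 9.25
ee_pos: [0.4903, 0.0656, 0.0752]
ee_rot: [0.708, 0.006, -0.706, 0.007]
contact_force: [0.8, -0.0, -3.0]
width: 0.0138
[0.49036112 0.065608   0.07529572] [-0.60757834 -0.3424872  -3.01368736] [-0.0186958   0.07467377 -0.04364118]
```

Not yet touching; a bit lower.

```bash
python3 -m crank '{"translation": [[0,0,-0.001],[0,0,-0.0015],[0,0,-0.002],[0,0,-0.002]],"twist":[0,0,0,0],"jaw":[5,5,5,5]}' 60
```

```text
time: 9.7
ee_pos: [0.4906, 0.0656, 0.0749]
ee_rot: [0.708, 0.006, -0.706, 0.007]
contact_force: [-6.5, 0.2, 9.8]
width: 0.0137
```

```bash
python3 -m crank '{"translation": [[0,0,0.0005],[0,0,0.0005],[0,0,0.0005],[0,0,0.0005],[0,0,0.0005]],"twist":[0,0,0,0,0],"jaw":[12,22,32,38,38]}' 60
python3 - <<'E'
from h import *
s,c=cam('side','s8.png'); print(s['ee_pos'],s['contact_force'],s['width'])
a=cv2.imread('pics/s8.png')[150:270,150:290];cv2.imwrite('pics/s8b.png',cv2.resize(a,None,fx=5,fy=5,interpolation=cv2.INTER_CUBIC))
s,c=cam('wrist','w8.png')
E
```

```text
time: 10.2
ee_pos: [0.4908, 0.0656, 0.0754]
ee_rot: [0.708, 0.006, -0.706, 0.007]
contact_force: [-0.2, 0.1, 0.3]
width: 0.0323
[0.49075402 0.06560438 0.07538512] [-0.15438608  0.0928852   0.33449406] 0.032319248400909426
```

View pics/s8b.png

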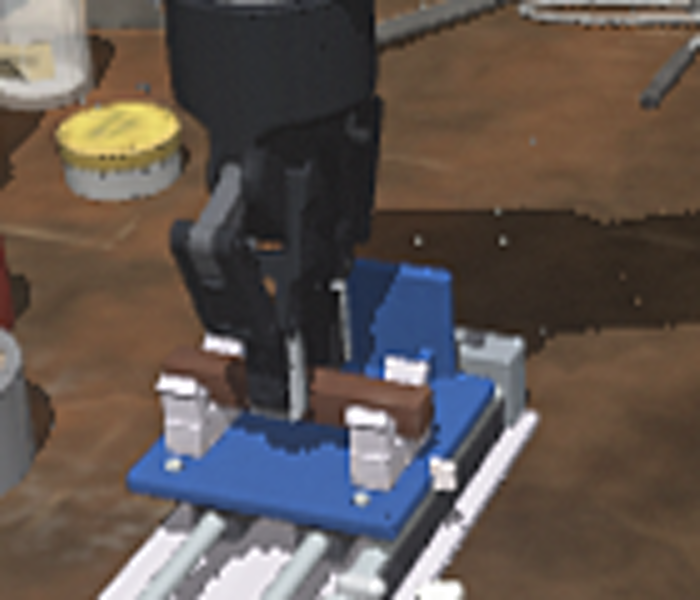

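View pics/w8.png

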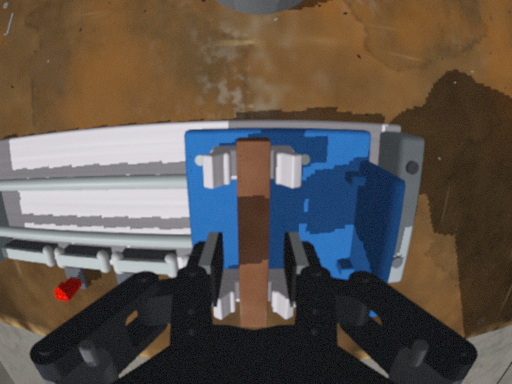

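```bash
python3 -m crank '{"translation": [[0,0,0.01],[0,0,0.03],[0,0,0.06],[0,0,0.09],[0,0,0.1],[0,-0.03,0.1],[0,-0.07,0.1],[0,-0.1,0.1],[0,-0.118,0.1],[0,-0.118,0.1]],"twist":[0,0,0,0,0,0,0,0,0,0],"jaw":[38,38,38,38,38,20,10,0,0,0]}' 40
python3 - <<'E'
from h import *
s,c=cam('side','s9.png')
a=cv2.imread('pics/s9.png')[130:270,150:290];cv2.imwrite('pics/s9b.png',cv2.resize(a,None,fx=4,fy=4,interpolation=cv2.INTER_CUBIC))
s,c=cam('wrist','w9.png'); s=ctrl.state();print(s['ee_pos'],s['contact_force'],s['width'])
E
```

```text
time: 11.3
ee_pos: [0.4904, -0.0541, 0.1749]
ee_rot: [0.708, 0.005, -0.707, 0.006]
contact_force: [0.5, -0.2, -0.7]
width: -0.0002
[ 0.49032762 -0.05223887  0.17483048] [-0.1370601  -0.65571347  0.39986153] -0.00016943202035682716
```

View pics/s9b.png

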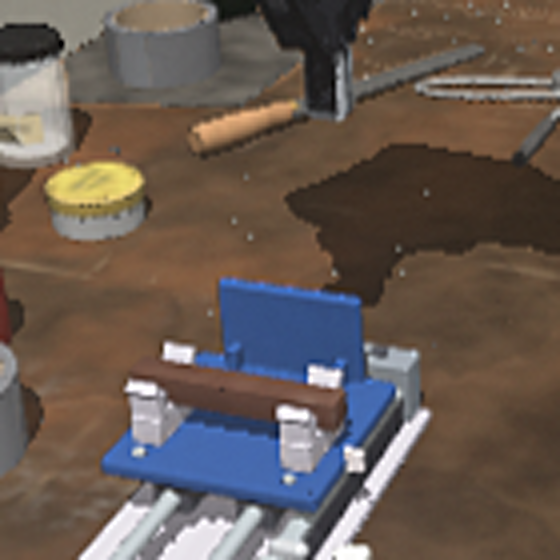

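View pics/w9.png

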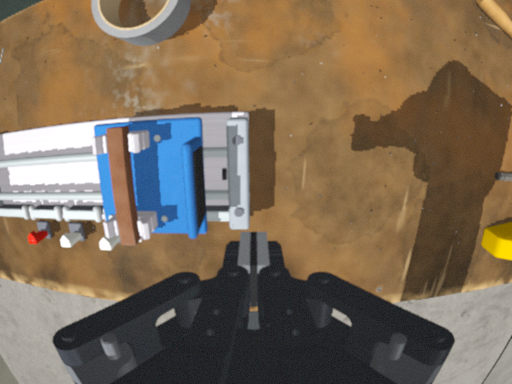

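```bash
python3 -c "
from h import *
s=ctrl.state();print(s['joint_positions'].round(3));M=rot(s['ee_rot']);print(np.degrees(np.arctan2(M[1,1],M[0,1])),s['ee_pos'],M.round(3))"
```

```text
[-0.336 -0.069  2.001 -0.     1.207  1.216]
-88.95089331439586 [ 0.49032762 -0.05223887  0.17483048] [[ 0.001  0.018 -1.   ]
 [-0.001 -1.    -0.018]
 [-1.     0.001 -0.001]]
```

```bash
python3 -m crank '{"translation": [[0.003,0,0],[0.003,0,0],[0.003,0,0],[0.003,0,0],[0.003,0,0],[0.003,0,0],[0.003,0,0],[0.003,0,0],[0.003,0,0],[0.003,0,0],[0.003,0,0],[0.003,0,0]],"twist":[6,14,22,30,38,46,54,62,70,78,85,90],"jaw":[0,0,0,0,0,0,0,0,0,0,0,0]}' 40
python3 -m crank '{"translation": [[0,0,-0.03],[0,0,-0.06],[0,0,-0.085],[0,0,-0.1],[0,0,-0.106],[0,0,-0.106]],"twist":[0,0,0,0,0,0],"jaw":[0,0,0,0,0,0]}' 40
python3 - <<'E'
from h import *
s,c=cam('side','s10.png')
a=cv2.imread('pics/s10.png')[130:270,150:290];cv2.imwrite('pics/s10b.png',cv2.resize(a,None,fx=4,fy=4,interpolation=cv2.INTER_CUBIC))
s,c=cam('wrist','w10.png'); s=ctrl.state();M=rot(s['ee_rot']);print(s['ee_pos'],s['contact_force'],np.degrees(np.arctan2(M[1,1],M[0,1])))
E
```

```text
time: 12.6
ee_pos: [0.4931, -0.0509, 0.1745]
ee_rot: [0.494, 0.506, -0.493, 0.506]
contact_force: [-0.6, -0.1, -0.4]
width: 0.0001
time: 13.2
ee_pos: [0.4925, -0.0499, 0.0677]
ee_rot: [0.494, 0.507, -0.493, 0.505]
contact_force: [0.6, 0.1, 0.2]
width: -0.0005
[ 0.49374112 -0.05061172  0.06929068] [0.69615839 0.07175353 0.59186843] 1.431047617431057
```

View pics/s10b.png

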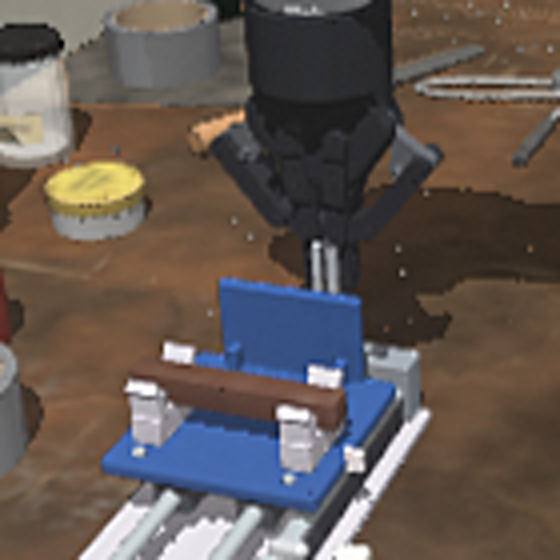

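View pics/w10.png

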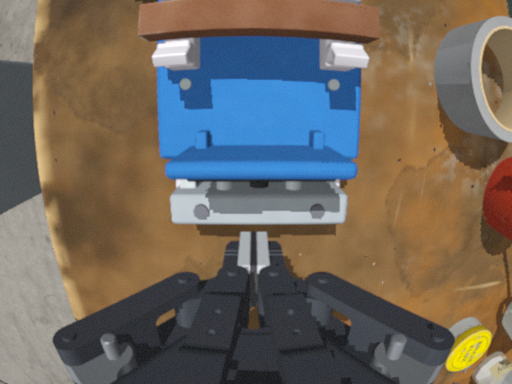

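```bash
python3 -m crank '{"translation": [[0,0.01,0],[0,0.018,0],[0,0.024,0],[0,0.029,0],[0,0.034,0],[-0.001,0.039,0],[-0.001,0.045,0],[-0.001,0.051,0],[-0.001,0.057,0],[-0.001,0.063,0],[-0.001,0.069,0],[-0.001,0.075,0]],"twist":[0,0,0,0,0,0,0,0,0,0,0,0],"jaw":[0,0,0,0,0,0,0,0,0,0,0,0]}' 40
python3 - <<'E'
from h import *
s,c=cam('side','s11.png'); print(s['ee_pos'],s['contact_force'])
E
```

```text
time: 14.5
ee_pos: [0.4927, 0.0237, 0.0695]
ee_rot: [0.494, 0.506, -0.494, 0.507]
contact_force: [-3.1, -7.0, 2.9]
width: -0.0002
[0.49266527 0.02366353 0.06953648] [-3.08610926 -7.01107041  2.94647993]
```

View pics/s11.png

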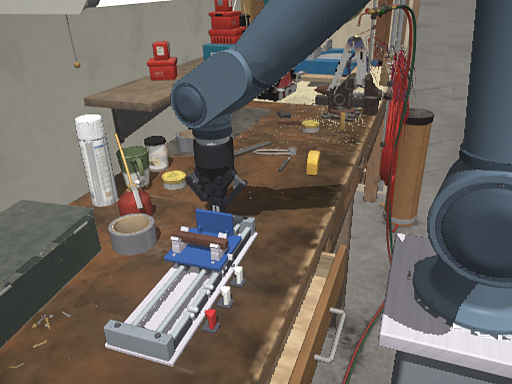

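```bash
python3 -m crank '{"translation": [[0,0.006,0],[0,0.012,0],[0,0.018,0],[0,0.024,0],[0,0.03,0],[-0.001,0.036,0],[-0.001,0.042,0],[-0.001,0.048,0],[-0.001,0.054,0],[-0.001,0.06,0],[-0.001,0.066,0],[-0.001,0.072,0]],"twist":[0,0,0,0,0,0,0,0,0,0,0,0],"jaw":[0,0,0,0,0,0,0,0,0,0,0,0]}' 40
python3 - <<'E'
from h import *
s,c=cam('side','s12.png'); print(s['ee_pos'],s['contact_force'])
a=cv2.imread('pics/s12.png')[160:380,80:290];cv2.imwrite('pics/s12b.png',cv2.resize(a,None,fx=2.7,fy=2.7,interpolation=cv2.INTER_CUBIC))
E
```

```text
time: 15.75
ee_pos: [0.4913, 0.0972, 0.0693]
ee_rot: [0.494, 0.506, -0.493, 0.506]
contact_force: [-2.1, -17.4, 2.4]
width: 0.0
[0.4913308  0.0971614  0.06927995] [ -2.05920112 -17.41652745   2.39455571]
```

View pics/s12b.png

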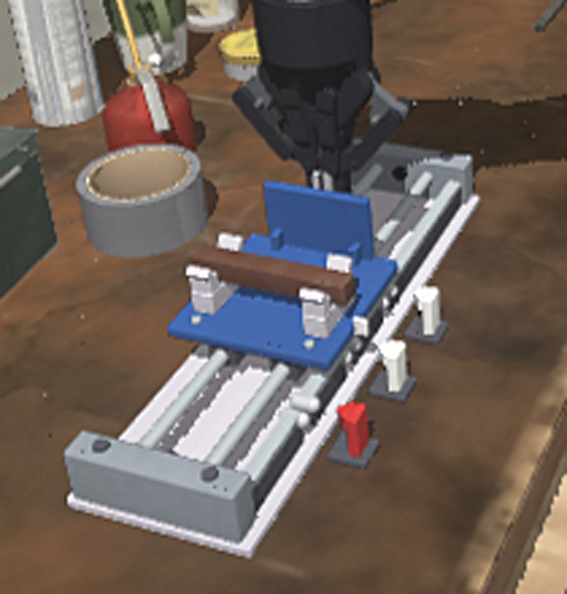

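```bash
python3 -m crank '{"translation": [[0,0.005,0],[0,0.01,0],[0,0.015,0],[0,0.02,0],[0,0.025,0],[-0.001,0.03,0],[-0.001,0.035,0],[-0.001,0.04,0],[-0.001,0.044,0],[-0.001,0.048,0],[-0.001,0.051,0],[-0.001,0.053,0]],"twist":[0,0,0,0,0,0,0,0,0,0,0,0],"jaw":[0,0,0,0,0,0,0,0,0,0,0,0]}' 40
python3 - <<'E'
from h import *
s,c=cam('side','s13.png'); print(s['ee_pos'],s['contact_force'])
a=cv2.imread('pics/s13.png')[180:380,80:290];cv2.imwrite('pics/s13b.png',cv2.resize(a,None,fx=2.9,fy=2.9,interpolation=cv2.INTER_CUBIC))
s,c=cam('wrist','w13.png');s=ctrl.state();print(s['ee_pos'],s['contact_force'])
E
```

```text
time: 17.0
ee_pos: [0.4901, 0.1506, 0.0692]
ee_rot: [0.493, 0.506, -0.493, 0.507]
contact_force: [-1.5, -3.4, 1.9]
width: 0.0001
[0.49005856 0.15057152 0.06922195] [-1.5440135  -3.38046018  1.88061012]
[0.49028971 0.15109995 0.06924827] [ 0.72963995  0.19580973 -0.442314  ]
```

View pics/s13b.png

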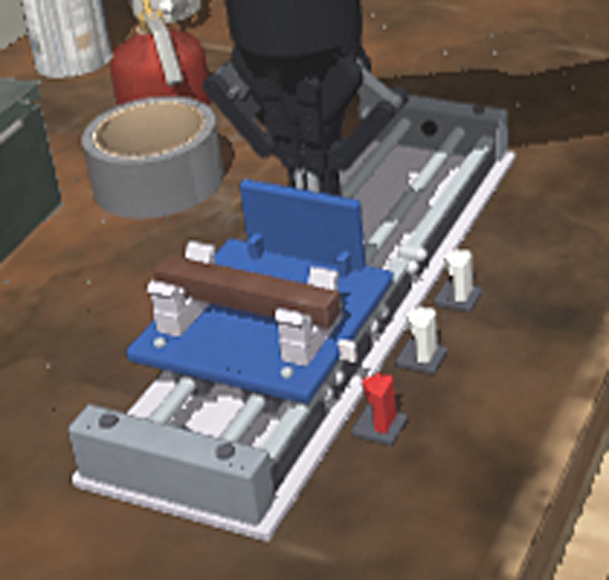

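View pics/w13.png

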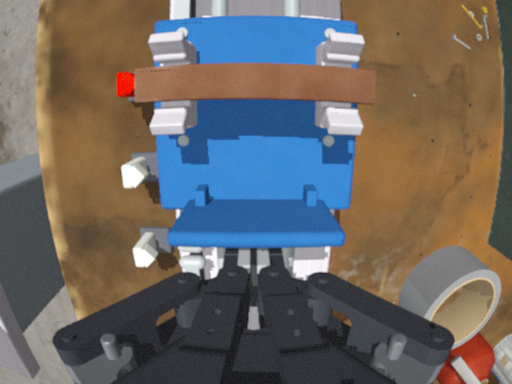

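Run:
```python
from h import *
s,c=cam('side','s14.png')
a=c['frame'][:,:,::-1][260:340,170:240]; cv2.imwrite('pics/s14b.png',cv2.resize(a,None,fx=7,fy=7,interpolation=cv2.INTER_CUBIC))
for n,p,z in [('ptr',(345,350),.047),('red',(378,378),.035),('w2',(423,312),.035)]:
    print(n,onz(c,s,np.array(p)/2.9+[80,180],z).round(4))
```

```text
ptr [0.4285 0.2339 0.047 ]
red [0.4078 0.2365 0.035 ]
w2 [0.4077 0.1767 0.035 ]
```

View pics/s14b.png

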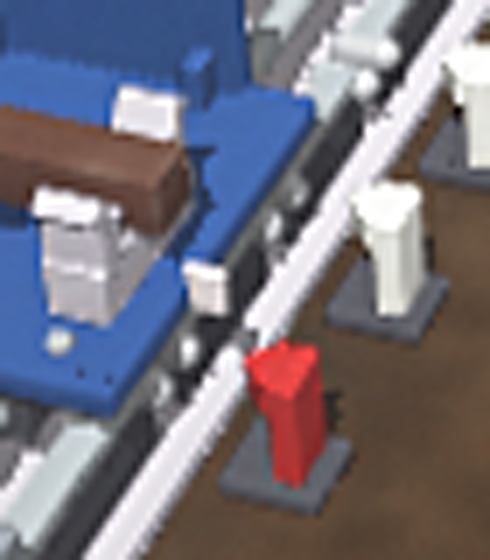

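Run:
```python
from h import *
s,c=cam('side')
for n,p,z in [('ptr a',(228,265),.05),('ptr b',(229,312),.044),('ptr c',(187,262),.05),('red tip',(248,354),.035),('w2 tip',(355,195),.035),('redback',(318,350),.035),('redfront',(292,400),.035)]:
    print(n,onz(c,s,np.array(p)/7+[170,260],z).round(4))
s,c=cam('wrist','w15.png');print(s['ee_pos'])
a=c['frame'][:,:,::-1][40:160,90:210]; cv2.imwrite('pics/w15b.png',cv2.resize(a,None,fx=5,fy=5,interpolation=cv2.INTER_CUBIC))
```

```text
ptr a [0.4243 0.229  0.05  ]
ptr b [0.4203 0.2372 0.044 ]
ptr c [0.4338 0.2311 0.05  ]
red tip [0.4151 0.2395 0.035 ]
w2 tip [0.4158 0.1802 0.035 ]
redback [0.4004 0.2331 0.035 ]
redfront [0.3988 0.2497 0.035 ]
[0.49037498 0.15084243 0.06927273]
```

View pics/w15b.png

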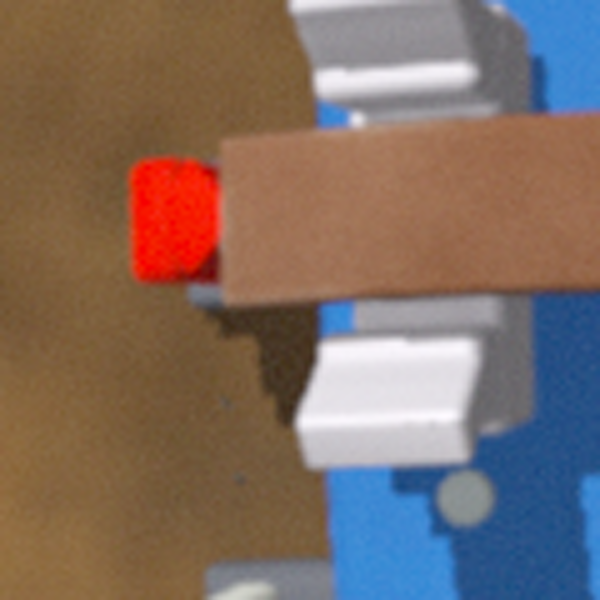

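```bash
python3 -m crank '{"translation": [[0,0.001,0],[0,0.002,0],[0,0.003,0],[0,0.003,0]],"twist":[0,0,0,0],"jaw":[0,0,0,0]}' 40
python3 - <<'E'
from h import *
s,c=cam('side','s16.png');print(s['ee_pos'],s['contact_force'])
a=c['frame'][:,:,::-1][260:340,170:240]; cv2.imwrite('pics/s16b.png',cv2.resize(a,None,fx=7,fy=7,interpolation=cv2.INTER_CUBIC))
E
```

```text
time: 17.65
ee_pos: [0.4904, 0.154, 0.0693]
ee_rot: [0.494, 0.506, -0.493, 0.507]
contact_force: [-0.1, 0.0, 1.1]
width: -0.0
[0.49042221 0.15397381 0.06928879] [-0.10059035  0.03522409  1.0553869 ]
```

View pics/s16b.png

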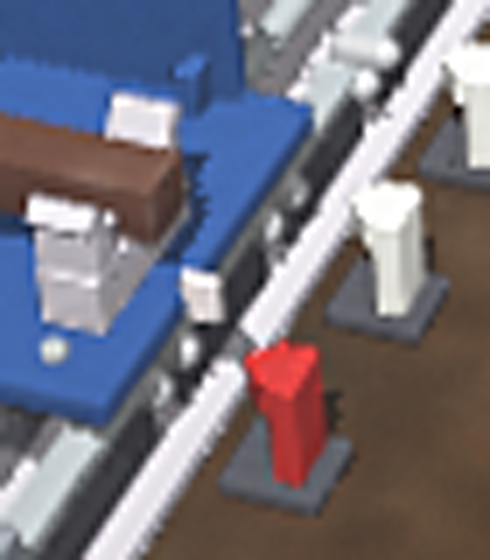

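```bash
python3 -m crank '{"translation": [[0,0.001,0],[0,0.002,0],[0,0.002,0]],"twist":[0,0,0],"jaw":[0,0,0]}' 40
python3 - <<'E'
from h import *
s,c=cam('side','s17.png');print(s['ee_pos'],s['contact_force'])
a=c['frame'][:,:,::-1][260:340,170:240]; cv2.imwrite('pics/s17b.png',cv2.resize(a,None,fx=7,fy=7,interpolation=cv2.INTER_CUBIC))
E
```

```text
time: 18.0
ee_pos: [0.4904, 0.1562, 0.0693]
ee_rot: [0.494, 0.507, -0.493, 0.507]
contact_force: [0.3, 0.1, 0.5]
width: 0.0001
[0.4903961  0.15619039 0.06929699] [0.26223499 0.11988213 0.47171239]
```

View pics/s17b.png

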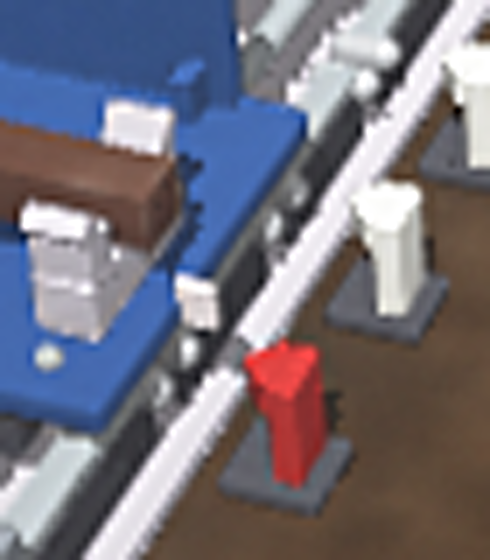

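Run:
```python
from h import *
s,c=cam('side')
a=cv2.imread('pics/s9.png');cv2.imwrite('pics/s9d.png',cv2.resize(a[210:290,190:260],None,fx=7,fy=7,interpolation=cv2.INTER_CUBIC))
A=onz(c,s,(222.2,249.7),.05);B=onz(c,s,np.array((48,357))/7+[170,260],.05);print(A,B,B-A, np.linalg.norm(B-A))
```

```text
[0.45235906 0.09355348 0.05      ] [0.44818209 0.26954265 0.05      ] [-4.17696482e-03  1.75989170e-01  5.55111512e-17] 0.17603873170624915
```

View pics/s9d.png

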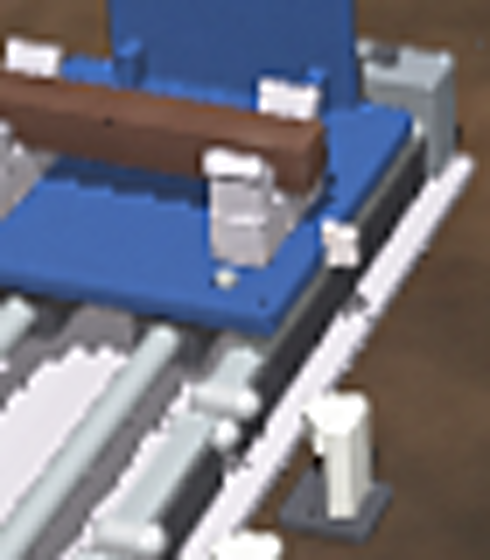

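```bash
python3 -m crank '{"translation": [[0,0.0007,0],[0,0.0015,0],[0,0.0015,0]],"twist":[0,0,0],"jaw":[0,0,0]}' 40
```

```text
time: 18.4
ee_pos: [0.4904, 0.1569, 0.0693]
ee_rot: [0.493, 0.506, -0.493, 0.507]
contact_force: [-1.1, -5.0, 1.1]
width: 0.0001
```

```bash
python3 -m crank '{"translation": [[0,-0.01,0],[0,-0.03,0],[0,-0.05,0],[0,-0.06,0.02],[0,-0.06,0.06],[0,-0.06,0.1],[0,-0.06,0.12],[0,-0.06,0.12],[0,-0.06,0.12]],"twist":[0,0,0,0,0,0,0,0,0],"jaw":[0,0,0,0,0,0,0,0,0]}' 40
python3 - <<'E'
from h import *
s,c=cam('side','s18.png');print(s['ee_pos'],s['contact_force'])
a=c['frame'][:,:,::-1]; cv2.imwrite('pics/s18b.png',cv2.resize(a[260:340,170:240],None,fx=7,fy=7,interpolation=cv2.INTER_CUBIC))
cv2.imwrite('pics/s18c.png',cv2.resize(a[130:380,60:340],None,fx=2.4,fy=2.4,interpolation=cv2.INTER_CUBIC))
s,c=cam('wrist','w18.png');print(s['ee_pos'])
cv2.imwrite('pics/w18b.png',cv2.resize(c['frame'][:,:,::-1],(800,600),interpolation=cv2.INTER_CUBIC))
E
```

```text
time: 19.3
ee_pos: [0.4902, 0.0968, 0.1889]
ee_rot: [0.494, 0.506, -0.493, 0.507]
contact_force: [0.2, 0.1, -0.3]
width: 0.0003
[0.49021958 0.09681712 0.18894573] [ 0.19867935  0.1163324  -0.32744516]
[0.48955514 0.09685979 0.18789689]
```

View pics/s18b.png

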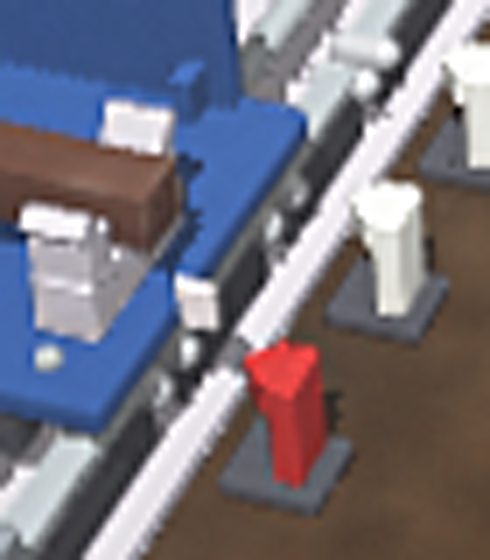

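View pics/s18c.png

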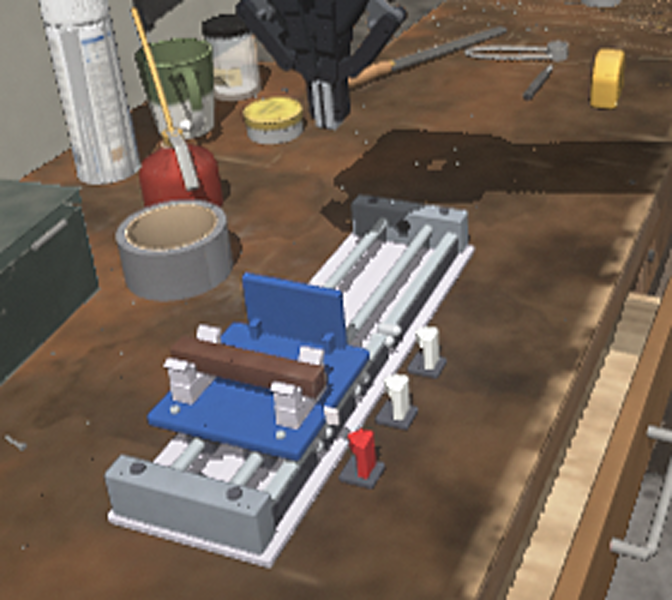

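View pics/w18b.png

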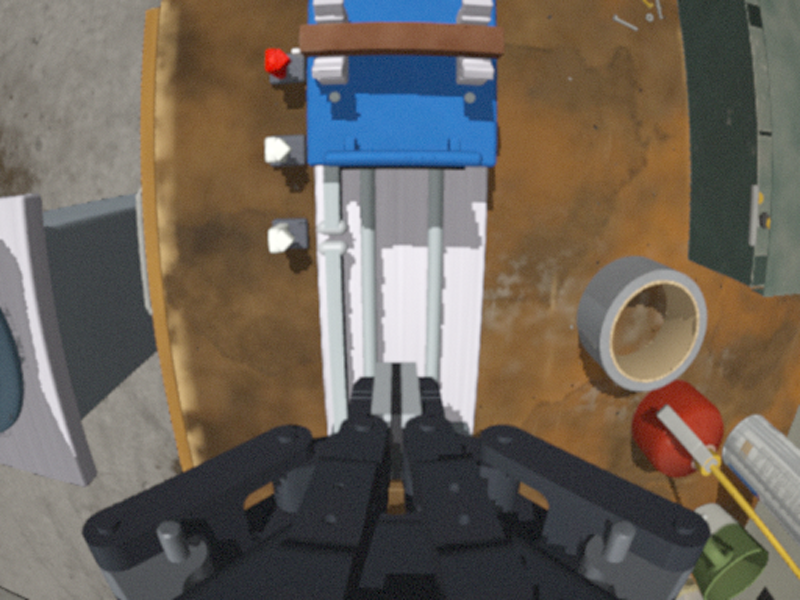

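```bash
python3 -m crank '{"translation": [[-0.02,0.02,0],[-0.04,0.05,0],[-0.05,0.07,0],[-0.06,0.08,0],[-0.06,0.08,0],[-0.06,0.08,0],[-0.06,0.08,0]],"twist":[0,0,0,0,0,0,0],"jaw":[0,0,0,0,0,0,0]}' 40
python3 - <<'E'
from h import *
s,c=cam('wrist');s,c=cam('wrist','w19.png');print(s['ee_pos'])
cv2.imwrite('pics/w19b.png',cv2.resize(c['frame'][:,:,::-1][80:240,170:370],(800,600),interpolation=cv2.INTER_CUBIC))
cv2.imwrite('pics/w19c.png',c['frame'][:,:,::-1])
E
```

```text
time: 20.1
ee_pos: [0.4298, 0.1762, 0.1873]
ee_rot: [0.493, 0.507, -0.494, 0.506]
contact_force: [0.7, -0.7, 0.1]
width: 0.0002
[0.42981965 0.17617696 0.18735564]
```

View pics/w19c.png

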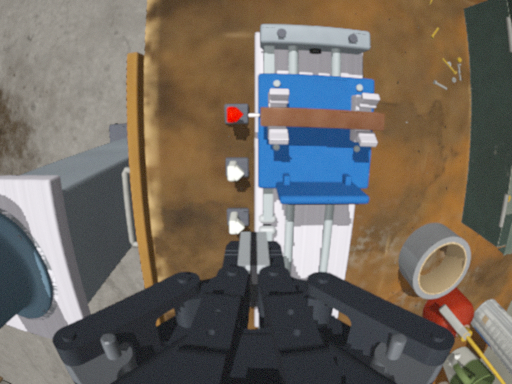

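Run:
```python
import cv2
a=cv2.imread('pics/w19.png')[70:220,215:315]; cv2.imwrite('pics/w19d.png',cv2.resize(a,None,fx=4,fy=4,interpolation=cv2.INTER_CUBIC))
```

```text
(no output)
```

View pics/w19d.png

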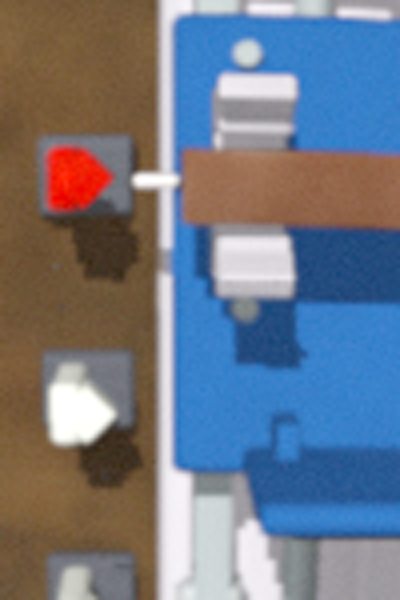

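Run:
```python
from h import *
s,c=cam('wrist');print(s['ee_pos'])
for n,p,z in [('ptr',(135,181),.046),('ptr',(135,181),.049),('red',(113,179),.035),('w2',(118,412),.035)]: print(n,onz(c,s,np.array(p)/4+[215,70],z).round(4))
```

```text
[0.42980219 0.17621963 0.1874018 ]
ptr [0.4234 0.2395 0.046 ]
ptr [0.4235 0.2396 0.049 ]
red [0.4178 0.2394 0.035 ]
w2 [0.4203 0.1803 0.035 ]
```

```bash
python3 -c "
from station import ctrl
print(ctrl.state()['contact_force']);print(ctrl.hand_in())"
```

```text
[ 1.15921476 -0.49636546 -0.55616843]
the job is handed in; nothing more can be done
None
```

I laid the bar in both cradles and let go of it while the carrier was still at the loading end. I then pushed the carrier with closed fingers to the far station, where the red marker stands. I handed the job in at about 20 s of the 61 s allowed.

**Last checks:**
- **Station:** in the overhead wrist view the white pointer is level with the red tip, 0.2396 m against 0.2394 m along the rail. A test push of under 1 mm met about 5 N, up from almost nothing. The carrier stayed put when the fingers withdrew.
- **Bar:** it still lies in both cradles, turned about 1–2° within the slot's slack.
- **Robot:** the gripper is clear above the work, and the wrist force reads about 1 N, which looks like sensor noise.
- **Bystanders:** I never went near the tape measure or the punch, and the last side view shows both on the bench. I did not measure their positions again.

**Disagreement:** the side camera put the carrier several millimetres short of the red tip when I first looked. I pushed it about 5 mm further in small steps, and the station check above comes after those steps.

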